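# Fit the sanding drum on the splined spindle

### The job

Take the big red-brown sanding drum off its storage peg and fit it on the splined spindle of the bench sander: rock it gently to and fro under light pressure until the teeth mesh, then slide it fully home so that it sits flush on the flange, and let go. Never force or drop it on the spindle, and leave the other drums and the mallet where they are.

Things in the scene. Friction and masses are not known exactly. Their poses are not given: they have to be found in the camera images.
- drum: The drum to fit: red-brown sleeve 72 mm in diameter and 70 mm tall, black top (shoulder 71 mm up), and on it a bright hexagonal hub 36 mm across flats, 40 mm tall (total 111 mm). Origin: centre of its underside, the mouth of the bore; z up its axis. It stands on any of the rack's three pegs, turned to any angle. Hub flats face 0, 60, 120.. degrees from its x axis. Mass 0.3 to 0.54 kg.
- drum_hub (a point): The point to grip the drum by: on its axis inside the hexagonal hub, 95 mm above the underside, 24 mm above the black shoulder and 16 mm below the top of the hub. Axes as drum.
- drum_bore (a point): On the drum's axis, 30 mm above its underside, inside the bore, which is open below and 65 mm deep. Six straight ribs 9 mm wide line the bore, their inner faces 17.5 mm from the axis, their square lower ends level with the underside; one rib stands under each hub flat (0, 60, 120.. degrees from the x axis).
- sander: The spindle sander let into the bench, fixed: grey square cast top 240 x 240 mm, 24 mm high, with an upright splined steel spindle in the middle. Origin: centre of its underside at bench height, on the spindle axis; z up. Its angle tells nothing of the spindle's. Drum and sander must never press on each other with more than 60 N; 5 to 20 N is ample.
- seat (a point): Centre of the top face of the spindle's round flange (68 mm in diameter), 36 mm above the bench, on the spindle axis: the drum's underside rests here when it is fully home.
- teeth_top (a point): On the spindle axis, 30 mm above the flange, level with the flat ends of its six teeth (8 mm wide, 22 mm out from the axis, 60 degrees apart, down to the flange). Their angle is not given. Ribs come to rest on these ends unless within about 3 degrees of the gaps. The spindle is stiff to turn (0.35 N m) and turns along with the drum if forced.
- spindle_tip (a point): Top of the spindle, on its axis, 52 mm above the flange. From here a cone widens from 10 to 16.8 mm radius over 10 mm, then a plain round pilot of 16.8 mm radius runs 12 mm down to the tooth ends; it centres the bore (0.7 mm play).
- rack: Fixed plywood rack 110 x 300 x 18 mm with three plain round pegs 20 mm in diameter and 45 mm tall, 105 mm apart along its y axis (middle one at the centre). Origin: centre of its underside. The drums stand on its 18 mm high board, over the pegs: lift a drum by at least 50 mm to clear its peg.
- drum_green: A green drum 62 mm in diameter, same height, with a black hub, on another peg; leave it alone. Origin: centre of its underside.
- drum_grey: A grey drum 58 mm in diameter, same height, with a black hub, on another peg; leave it alone. Origin: centre of its underside.
- mallet: A wooden mallet lying on the bench: head 60 x 130 x 50 mm, handle 190 mm long along -x from the head. Origin: centre of the head's underside. Leave it alone.

How it is judged (in metres and radians):
On the way, in this order (a step that is already met when the one before it is completed fails the run):
1. the drum is lifted clear of its peg (underside more than 50 mm above the rack's board) (height (world z) of drum above 0.068 m), for 0.1 s.
2. the teeth are meshed: the drum, upright on the spindle's axis, is down over the teeth by at least 6 mm (z of drum in the frame of seat below 0.024 m and horizontal distance between drum and seat below 0.004 m and angle between drum's own z axis and vertical below 0.1 rad), for 0.1 s.
At the end, for the whole second after the job is handed in: The drum is fully home on the spindle: its underside within 3 mm of the flange, on the axis within 3.5 mm, upright within 0.06 rad, at rest and released (z of drum in the frame of seat between -0.003 and 0.003 m and horizontal distance between drum and seat below 0.0035 m and angle between drum's own z axis and vertical below 0.06 rad and linear speed of drum below 0.02 m/s); the robot touches nothing.
It fails at once if the drum presses or strikes the sander or its spindle with more than 60 N (contact force between drum and sander above 60 N).
It fails at once if another drum is moved more than 20 mm (distance of any of drum_green, drum_grey from where it was at the start of the episode above 0.02 m).
It fails at once if the mallet is moved more than 20 mm (distance of mallet from where it was at the start of the episode above 0.02 m).
It also fails if it takes over 72 s, if anything falls off the work surface, if the arm or the gripper's body presses on something with over 40 N, if the wrist force passes 120 N, or if a joint passes its speed limit or range.

### The arm

A 6-joint arm with a two-finger parallel gripper is mounted at the origin on the work surface. World frame = base frame: x ahead of the robot, y to its left, z up, the work surface at z = 0. Lengths are in mm, angles in rad, forces in N, time in s.
With the tool pointing down it reaches from about 275 to 750 mm from the base axis. Payload 10.2 kg.
Tool frame: the origin (TCP) lies midway between the tips of the shut fingers; the grasp point (between the pads) lies 19 mm behind it (ctrl.tcp_to_grasp is the z of the grasp point in the tool frame, in mm); z points along the fingers, y is the direction in which the jaws open and shut (so a half turn about z gives the same grasp; the last joint's range is limited). The gripper opens to 85 mm and grips with 20 to 120 N. Pads are 22 mm wide; open, the fingers measure 114 mm over their backs; the gripper's body (76 mm by 85 mm) begins 54 mm behind the grasp point. The pads swing forward as they close: fully open they stand 13 mm farther back than shut.
Start: joints at [-1.453, 0.313, 1.498, -0, 1.331, -0.223], TCP at [175.464, -494.817, 231.294] pointing down, gripper open.
Joint ranges: [-2.94, 2.94], [-0.97, 2.17], [0.19, 2.56], [-1.23, 4.37], [0.02, 3.11], [-2.88, 2.88]. Speed limits (rad/s): [2.39, 2.39, 3.01, 3.14, 3.14, 3.14].

### API

Orientations are given as a unit quaternion [w, x, y, z].
In Python, from rig import sensors, capture, order, ctrl gives the robot as it stands. The module is installed in compiled form; this text tells all that it offers.
- The arm moves only by the tool play_rows, never from a script. Its argument "deltas" is a list of rows, each a list of 7 numbers: the shift along the world's x, y, z in units of 40 mm (1.0 is 40 mm), then the turn, a rotation vector about the world's x, y, z in units of 6 degrees (1.0 is 6 degrees), then the opening, from -1 (shut) to 1 (fully open). A call has 1 to 8 rows; each row shifts and turns the commanded pose from where the row before left it; what a row does not reach is not made up. A row lasts 1/12 s, in which the tool goes at most 41.7 mm and 7.16 degrees, less where a joint would pass 70% of its speed; a pose out of reach is approached as far as the arm can. A call is refused whole if a number of a shift passes 1 or a number of a turn 1, either way. A call with a gripper value outside its range is refused whole. The fingers move at their own pace and stop on an object; "squeeze" is the grip in N (left out, the last holds). Time passes only in rows, so rows that do not move let the fingers close. It gives the time, the measured TCP pose, the force and the opening at its end, in the units of the state.
- sensors.sense(): the state, without advancing time (a new reading comes with each control period).
- capture(name): name is "scene" or "side" or "wrist"; returns a dict with "pixels" (420x560x3 uint8, red, green, blue), "z_map" (420x560 float32, mm along the optical axis (not along the pixel's ray), 0 where there is no reading), "fx", "fy", "cx", "cy" (pixels), "eye" and "rotation" of the camera in the world; the wrist camera has in their place "tool_from_camera" (4x4, takes a point from camera to tool coordinates, whose origin is the TCP and whose axes are the flange's). Camera axes: x right, y down, z forward; pixel columns grow to the right and rows downward; lengths in mm; the calibration is good to about 2 mm. A picture is of the moment at which its call begins: read the wrist's pose just before it.
- order.finish_job(): hands the job in, once; it reports no verdict.
The state is a dict: "time_s": time; "joints": joint angles; "dq": joint speeds; "tau": joint torques, N m; "eef_pos": TCP position; "ee_rot": TCP orientation; "force": force on the tool from outside, world axes, zero at the start; "wrist_torque": the same for the moment, N m; "grip_width": opening from 0.0 (shut) to 1.0 (fully open).
Only numpy, scipy, OpenCV 4.12 (cv2) and the standard library are available. Lean on these libraries where they do the work, as an engineer would, in place of code of your own. Each camera call takes 0.05 s, during which the arm holds its last target. There are 200 camera calls.

## Working session

There is one attempt and no reset: what is moved stays moved. The work goes in short steps, Python scripts to look and compute and a tool call to move; the robot and the scene stay as the last step left them, time stands still between calls to the robot, and variables do not carry over. Pictures are saved under pics/ and viewed, about 8 in all and at most 12, crops included, and the job is handed in when it is done.

Besides the shell and the picture viewer there is one more tool, called after "Call:" as name([rows], argument=value, ...), one row to a line, values as JSON. play_rows: Moves the arm, as the interface text tells. Its arguments: {"type":"object","properties":{"deltas":{"type":"array","items":{"type":"array","items":{"type":"number"}}},"squeeze":{"type":"number"}},"required":["deltas"]}

```bash
mkdir -p pics
cat > h.py <<'E'
import numpy as np, cv2
from rig import sensors, capture, order, ctrl
def cloud(c,T=None):
    z=c["z_map"]; v,u=np.mgrid[:z.shape[0],:z.shape[1]]
    p=np.stack([(u-c["cx"])/c["fx"]*z,(v-c["cy"])/c["fy"]*z,z],-1)
    if T is None: return p@np.array(c["rotation"]).reshape(3,3).T+np.array(c["eye"])
    return p@T[:3,:3].T+T[:3,3]
def save(c,n,crop=None,s=1):
    im=c["pixels"][:,:,::-1]
    if crop: im=im[crop[1]:crop[3],crop[0]:crop[2]]
    cv2.imwrite("pics/"+n,cv2.resize(im,None,fx=s,fy=s,interpolation=cv2.INTER_CUBIC))
E
python3 - <<'E'
from h import *
a=capture("scene");b=capture("side")
for n,c in(("scene",a),("side",b)):
    save(c,n+".png"); np.savez(n,P=cloud(c),rgb=c["pixels"]); print(n,c["eye"],c["fx"])
print(sensors.sense(),ctrl.tcp_to_grasp)
E
```

```text
Traceback (most recent call last):
  File "h.py", line 6, in cloud
    if T is None: return p@np.array(c["rotation"]).reshape(3,3).T+np.array(c["eye"])
                           ~~~~~~~~~~~~~~~~~~~~~~~~~~~~~~~^^^^^
ValueError: cannot reshape array of size 4 into shape (3,3)
```

View pics/scene.png

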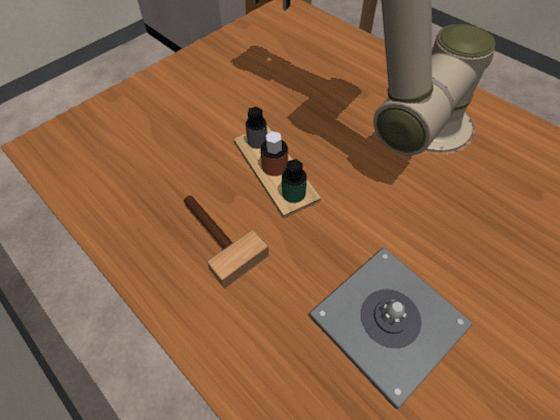

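```bash
sed -i 's/np.array(c\["rotation"\]).reshape(3,3).T/R(c["rotation"]).T/' h.py
cat >> h.py <<'E'
from scipy.spatial.transform import Rotation
def R(q): return Rotation.from_quat(np.roll(q,-1)).as_matrix()
E
python3 - <<'E'
from h import *
a=capture("scene");b=capture("side")
for n,c in(("scene",a),("side",b)):
    save(c,n+".png"); P=cloud(c); np.savez(n,P=P,rgb=c["pixels"]); print(n,c["eye"],c["fx"])
    rgb=c["pixels"].astype(int)
    br=(rgb.min(-1)>120)&(P[...,2]>95)&(P[...,2]<140)
    q=P[br]; print("hub",len(q),q.min(0) if len(q) else 0,q.max(0) if len(q) else 0,np.median(q,0))
P=cloud(a)
for u,v in[(274,138),(273,168),(256,112),(294,167),(397,308),(385,257),(322,313),(397,392),(460,322),(262,165),(243,137),(316,201),(287,211)]: print(u,v,P[v,u].round(1))
print(sensors.sense(),ctrl.tcp_to_grasp)
E
```

```text
scene [927.2971641  305.2302801  839.76974224] 396.6841224812218
hub 135 [ 432.67186936 -225.3642468   120.44658015] [ 471.66910204 -187.67081221  132.55989017] [ 452.34783505 -206.6819451   128.58358925]
side [241.19539769 439.68320503 730.53084761] 392.8678409854592
hub 157 [ 434.26602262 -227.2849556   126.15537679] [ 471.7941619  -187.16849118  131.95973533] [ 452.16837095 -206.43901435  129.36162939]
274 138 [ 454.4 -201.7  129.8]
273 168 [ 478.4 -184.3   50.1]
256 112 [ 421.4 -302.   129.8]
294 167 [ 486.8 -102.4  128.8]
397 308 [579.2 264.2  85.9]
385 257 [471.4 171.4  25.2]
322 313 [669.9 155.8  25. ]
397 392 [684.  355.9  21.9]
460 322 [484.4 370.1  23.8]
262 165 [ 484.4 -220.2   37.7]
243 137 [ 439.1 -348.2   18.2]
316 201 [456.8 -51.2  11.5]
287 211 [534.8 -78.5  20.5]
{'time_s': 0.2, 'joints': array([-1.45337973e+00,  3.13253125e-01,  1.49813682e+00, -1.61922064e-05,
        1.33099319e+00, -2.23421771e-01]), 'dq': array([ 0.00043433, -0.00044398, -0.00106335,  0.0004142 , -0.00015866,
       -0.00048703]), 'tau': array([ 1.30706361e-03, -4.12019777e+01, -2.59611458e+01, -1.73250228e-04,
        2.99418105e-03,  3.43455918e-05]), 'eef_pos': array([ 175.45167991, -494.65753891,  230.94886149]), 'ee_rot': array([-3.95101611e-04,  9.85513358e-01,  1.69597359e-01,  1.30863111e-05]), 'force': array([-0.36952482, -0.51638215,  0.52479044]), 'wrist_torque': array([ 0.03060076, -0.01441305, -0.02788452]), 'grip_width': 0.9994807777672063} -18.700000000000003
```

View pics/side.png

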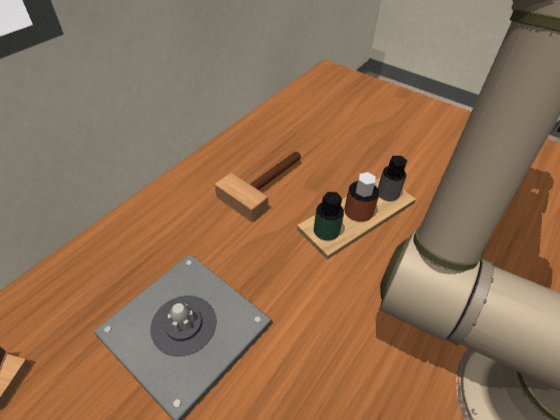

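Call:
play_rows([
  [0.6, 0.62, 0.2, 0, 0, 0, 1],
  [0.6, 0.62, 0.2, 0, 0, 0, 1],
  [0.6, 0.62, 0.2, 0, 0, 0, 1],
  [0.6, 0.62, 0.2, 0, 0, 0, 1],
  [0.6, 0.62, 0.1, 0, 0, 0, 1],
  [0.6, 0.62, 0.1, 0, 0, 0, 1],
  [0.6, 0.62, 0, 0, 0, 0, 1],
  [0.6, 0.62, 0, 0, 0, 0, 1],
])

```text
time_s: 0.87
eef_pos: [368.4, -295.0, 271.5]
ee_rot: [0.0, 0.986, 0.17, 0.0]
force: [-0.4, -1.2, -0.1]
grip_width: 1.003
```

Call:
play_rows([
  [0.6, 0.62, 0, 0, 0, 0, 1],
  [0.6, 0.62, 0, 0, 0, 0, 1],
  [0.6, 0.62, 0, 0, 0, 0, 1],
  [0.3, 0.4, 0, 0, 0, 0, 1],
  [0, 0, 0, 0, 0, 0, 1],
  [0, 0, 0, 0, 0, 0, 1],
])

```text
time_s: 1.37
eef_pos: [451.7, -205.4, 271.1]
ee_rot: [-0.0, 0.985, 0.171, -0.0]
force: [-0.0, -0.3, 0.1]
grip_width: 0.999
```

```bash
cat >> h.py <<'E'
def wrist():
    s=sensors.sense(); c=capture("wrist"); T=np.eye(4); T[:3,:3]=R(s["ee_rot"]); T[:3,3]=s["eef_pos"]
    T=T@np.array(c["tool_from_camera"]); return s,c,T,cloud(c,T)
E
python3 - <<'E'
from h import *
s,c,T,P=wrist()
save(c,"w1.png"); print(s["eef_pos"],s["ee_rot"],s["time_s"]); print(T.round(3))
rgb=c["pixels"].astype(int)
m=(abs(P[...,2]-129)<4)&(rgb.min(-1)>110)&(np.hypot(P[...,0]-452,P[...,1]+206)<35)
q=P[m][:,:2].astype(np.float32); print(len(q)); h=cv2.convexHull(q)
print(h[:,0].mean(0),cv2.minEnclosingCircle(h),q.min(0),q.max(0))
# hex fit: support width vs angle
ctr=(q.max(0)+q.min(0))/2
for a in range(0,60,5):
    w=[np.ptp(q@np.array([np.cos(t),np.sin(t)])) for t in np.radians([a,a+60,a+120])]; print(a,np.round(w,1),end=' ')
E
```

```text
[ 451.70837506 -205.37873337  271.07633734] [-1.11552995e-04  9.85346222e-01  1.70565995e-01 -2.25886177e-04] 1.3667
[[ 3.36000e-01 -9.07000e-01 -2.54000e-01  5.15308e+02]
 [-9.42000e-01 -3.24000e-01 -8.90000e-02 -1.83565e+02]
 [-1.00000e-03  2.69000e-01 -9.63000e-01  4.15100e+02]
 [ 0.00000e+00  0.00000e+00  0.00000e+00  1.00000e+00]]
1336
[ 451.02078 -210.74738] ((451.941162109375, -208.12379455566406), 20.48248863220215) [ 431.49435 -226.85474] [ 472.0618  -189.83145]
0 [40.6 40.7 40.3] 5 [40.2 40.3 39.9] 10 [39.4 39.5 39.2] 15 [38.4 38.5 38.2] 20 [37.1 37.1 37. ] 25 [36.5 35.8 36. ] 30 [37.7 37.  37.3] 35 [38.8 38.2 38.5] 40 [39.8 39.2 39.4] 45 [40.5 39.8 40.1] 50 [40.9 40.3 40.5] 55 [41.  40.4 40.7]
```

View pics/w1.png

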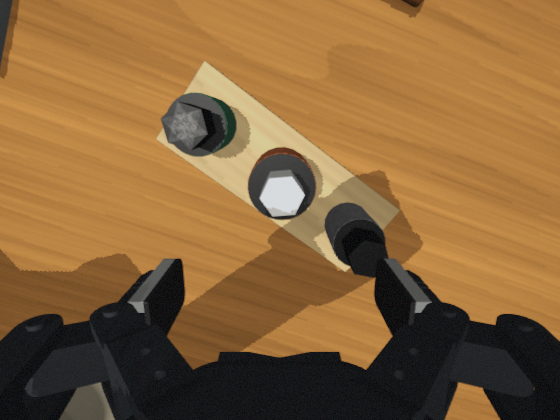

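Call:
play_rows([
  [0.26, 0.96, 0, 0, 0, 0, 1],
  [0.26, 0.96, 0, 0, 0, 0, 1],
  [0.26, 0.96, 0, 0, 0, 0, 1],
  [0.26, 0.96, 0, 0, 0, 0, 1],
  [0.26, 0.96, 0, 0, 0, 0, 1],
  [0.26, 0.96, 0, 0, 0, 0, 1],
  [0.26, 0.96, 0, 0, 0, 0, 1],
  [0.26, 0.96, 0, 0, 0, 0, 1],
])

```text
time_s: 2.08
eef_pos: [534.9, 101.8, 271.4]
ee_rot: [0.0, 0.986, 0.169, 0.0]
force: [0.4, 0.1, 1.4]
grip_width: 0.996
```

Call:
play_rows([
  [0.26, 0.96, 0, 0, 0, 0, 1],
  [0.26, 0.96, 0, 0, 0, 0, 1],
  [0.26, 0.96, -0.3, 0, 0, 0, 1],
  [0.26, 0.96, -0.3, 0, 0, 0, 1],
  [0, 0.2, -0.4, 0, 0, 0, 1],
  [0, 0, 0, 0, 0, 0, 1],
  [0, 0, 0, 0, 0, 0, 1],
])

```text
time_s: 2.67
eef_pos: [576.4, 261.4, 230.8]
ee_rot: [0.0, 0.986, 0.169, -0.001]
force: [0.9, -0.1, 0.7]
grip_width: 1.001
```

Run:
```python
from h import *
s,c,T,P=wrist(); np.savez("w2",P=P,rgb=c["pixels"])
print(s["eef_pos"],s["joints"].round(3),s["time_s"])
uv=lambda p:(lambda q:(c["fx"]*q[0]/q[2]+c["cx"],c["fy"]*q[1]/q[2]+c["cy"]))(np.linalg.inv(T)[:3]@np.array([*p,1]))
u,v=uv((577,263,66)); print("spindle px",u,v,"fx",c["fx"])
u,v=int(u),int(v); cv2.imwrite("x.png",c["pixels"][:,:,::-1])
k=(max(u-75,0),max(v-56,0),u+75,v+56); save(c,"w2.png",k,5); print(k)
for n,z0,z1,r0 in(("top",85,91,30),("toothends",63,69,40),("flange",33.5,38.5,60)):
    m=(P[...,2]>z0)&(P[...,2]<z1)&(np.hypot(P[...,0]-577,P[...,1]-263)<r0); q=P[m]
    print(n,len(q),q.mean(0),(q.min(0)+q.max(0))/2,np.ptp(q,axis=0)) if len(q) else 0
    if n!="top":
        print(cv2.minEnclosingCircle(cv2.convexHull(q[:,:2].astype(np.float32))))
```

```text
[576.35083585 261.43772918 230.75363785] [ 0.241  0.559  1.134 -0.     1.45   1.472] 2.6667
spindle px 277.4005003418769 188.24857298557941 fx 320.1732647525352
(202, 132, 352, 244)
top 584 [577.15351625 261.50234816  88.53031179] [576.46427993 261.2196193   88.00290677] [25.87111472 26.67843255  5.99279415]
toothends 247 [581.14951114 262.61085042  67.19251464] [575.98198419 261.17028636  66.13821183] [44.56795475 43.57743869  5.70059319]
((576.039794921875, 261.0467834472656), 22.400232315063477)
flange 1536 [581.52051129 262.81016417  37.34581721] [576.21598849 261.0501271   36.00151175] [67.77722421 67.28086557  4.98940991]
((576.1497192382812, 260.91204833984375), 34.1398811340332)
```

View pics/w2.png

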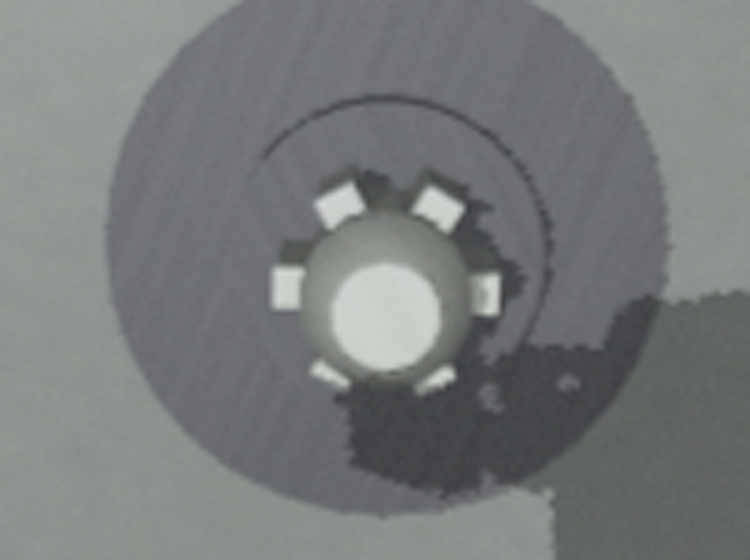

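Run:
```python
from h import *
d=np.load("w2.npz");P=d["P"];g=d["rgb"].astype(int).mean(-1)
c=np.array([576.1,261.0]);r=np.hypot(*(P[...,:2]-c).transpose(2,0,1))
m=(abs(P[...,2]-66.5)<4)&(r>18.2)&(r<23.5)&(g>130)
t=np.degrees(np.arctan2(P[...,1]-c[1],P[...,0]-c[0]))[m]
print(len(t),np.degrees(np.angle(np.exp(6j*np.radians(t)).mean()))/6,abs(np.exp(6j*np.radians(t)).mean()))
for k in range(-180,180,10):print(k,((t>=k)&(t<k+10)).sum(),end='; ')
# direct: pixel rays to z=66 plane at tooth centres (crop px /5 + 202,132)
```

```text
182 -12.639599774994165 0.7636028661166654
-180 0; -170 0; -160 0; -150 1; -140 6; -130 8; -120 0; -110 0; -100 0; -90 4; -80 14; -70 14; -60 0; -50 0; -40 0; -30 6; -20 16; -10 17; 0 0; 10 0; 20 0; 30 8; 40 16; 50 15; 60 0; 70 0; 80 0; 90 9; 100 16; 110 12; 120 0; 130 0; 140 0; 150 5; 160 10; 170 5;
```

Call:
play_rows([
  [-0.26, -0.976, 0, 0, 0, -0.5, 1],
  [-0.26, -0.976, 0, 0, 0, -0.5, 1],
  [-0.26, -0.976, 0, 0, 0, -0.5, 1],
  [-0.26, -0.976, 0, 0, 0, -0.5, 1],
  [-0.26, -0.976, 0, 0, 0, -0.5, 1],
  [-0.26, -0.976, 0, 0, 0, -0.5, 1],
  [-0.26, -0.976, 0, 0, 0, -0.5, 1],
  [-0.26, -0.976, 0, 0, 0, -0.5, 1],
])

```text
time_s: 3.38
eef_pos: [491.8, -52.9, 233.1]
ee_rot: [0.001, 0.999, -0.042, 0.001]
force: [1.8, -0.9, 0.2]
grip_width: 0.996
```

Call:
play_rows([
  [-0.26, -0.976, 0, 0, 0, -0.15, 1],
  [-0.26, -0.976, 0, 0, 0, 0, 1],
  [-0.26, -0.976, 0, 0, 0, 0, 1],
  [-0.25, -0.98, 0, 0, 0, 0, 1],
  [0, 0, 0, 0, 0, 0, 1],
  [0, 0, 0, 0, 0, 0, 1],
])

```text
time_s: 3.88
eef_pos: [450.6, -208.7, 232.6]
ee_rot: [0.001, 0.999, -0.05, 0.001]
force: [0.8, 0.3, 0.1]
grip_width: 0.998
```

```bash
cat > st.py <<'E'
from h import *
s=sensors.sense(); M=R(s["ee_rot"])
print(s["eef_pos"].round(2),"jaw",round(np.degrees(np.arctan2(M[1,1],M[0,1]))%180,2),"tilt",M[:2,2].round(4),"F",s["force"].round(1),"M",s["wrist_torque"].round(2),"grip",round(float(s["grip_width"])*85,1),"j6",s["joints"][5].round(2),s["time_s"])
E
python3 - <<'E'
from h import *
import st
s,c,T,P=wrist(); save(c,"w3.png")
rgb=c["pixels"].astype(int)
m=(abs(P[...,2]-129)<5)&(rgb.min(-1)>110)&(np.hypot(P[...,0]-452,P[...,1]+207)<30)
q=P[m][:,:2].astype(np.float32); print(len(q),cv2.minEnclosingCircle(cv2.convexHull(q)),(q.min(0)+q.max(0))/2)
for a in range(15,35,2):
    w=[np.ptp(q@np.array([np.cos(t),np.sin(t)])) for t in np.radians([a,a+60,a+120])]; print(a,np.mean(w).round(2),end=' ')
E
```

```text
[ 450.56 -208.65  232.59] jaw 84.3 tilt [ 0.0016 -0.0014] F [0.8 0.3 0.1] M [0.04 0.03 0.02] grip 84.8 j6 1.0 3.8833
1727 ((451.48272705078125, -208.30181884765625), 20.62029457092285) [ 451.47665 -208.26279]
15 38.24 17 37.76 19 37.24 21 36.71 23 36.21 25 36.02 27 36.5 29 36.98 31 37.49 33 37.99
```

Call:
play_rows([
  [0.035, 0.03, -0.6, 0, 0, 0, 1],
  [0, 0, -0.7, 0, 0, 0, 1],
  [0, 0, -0.7, 0, 0, 0, 1],
  [0, 0, -0.6, 0, 0, 0, 1],
  [0, 0, -0.5, 0, 0, 0, 1],
  [0, 0, -0.37, 0, 0, 0, 1],
  [0, 0, 0, 0, 0, 0, 1],
])

```text
time_s: 4.52
eef_pos: [452.3, -203.0, 90.7]
ee_rot: [-0.001, 0.999, -0.046, -0.002]
force: [0.9, 1.0, -0.2]
grip_width: 0.999
```

Call:
play_rows([
  [0, 0, 0, 0, 0, 0, 0.3],
  [0, 0, 0, 0, 0, 0, 0.0],
  [0, 0, 0, 0, 0, 0, -0.1],
  [0, 0, 0, 0, 0, 0, -0.2],
  [0, 0, 0, 0, 0, 0, -1],
  [0, 0, 0, 0, 0, 0, -1],
  [0, 0, 0, 0, 0, 0, -1],
  [0, 0, 0, 0, 0, 0, -1],
], squeeze=50)

```text
time_s: 5.18
eef_pos: [453.8, -205.1, 93.5]
ee_rot: [0.001, 0.999, -0.047, 0.001]
force: [-0.9, -1.4, 7.4]
grip_width: 0.413
```

```bash
python3 st.py
```

```text
[ 453.77 -205.08   93.49] jaw 84.62 tilt [ 0.0017 -0.0012] F [-0.9 -1.4  7.4] M [0.16 0.08 0.03] grip 35.1 j6 1.0 5.1833
```

Call:
play_rows([
  [0, 0, 0.1, 0, 0, 0, -1],
  [0, 0, 0.3, 0, 0, 0, -1],
  [0, 0, 0.5, 0, 0, 0, -1],
  [0, 0, 0.6, 0, 0, 0, -1],
  [0, 0, 0.6, 0, 0, 0, -1],
  [0, 0, 0.6, 0, 0, 0, -1],
  [0, 0, 0.6, 0, 0, 0, -1],
  [0, 0, 0.3, 0, 0, 0, -1],
])

```text
time_s: 5.85
eef_pos: [453.5, -204.8, 239.1]
ee_rot: [0.001, 0.999, -0.047, 0.001]
force: [1.0, -0.2, -4.0]
grip_width: 0.41
```

Call:
play_rows([
  [0, 0, 0, 0, 0, 0, -1],
  [0, 0, 0, 0, 0, 0, -1],
  [0, 0, 0, 0, 0, 0, -1],
])

```text
time_s: 6.1
eef_pos: [452.7, -204.2, 235.0]
ee_rot: [-0.001, 0.999, -0.047, -0.001]
force: [-0.8, -0.1, -4.0]
grip_width: 0.412
```

Run:
```python
from h import *
import st
c=capture("side");d=capture("scene")
a=c["pixels"][100:300,280:460,::-1];b=d["pixels"][60:260,190:370,::-1]
cv2.imwrite("pics/l.png",cv2.resize(np.hstack([a,b]),None,fx=2.2,fy=2.2))
s,c,T,P=wrist(); rgb=c["pixels"].astype(int); x,y,z=s["eef_pos"]
m=(abs(P[...,2]-(z+35))<8)&(rgb.min(-1)>110)&(np.hypot(P[...,0]-x,P[...,1]-y)<40)
print(m.sum())
```

```text
[ 452.69 -204.21  235.01] jaw 84.63 tilt [-0.0023  0.0018] F [-0.8 -0.1 -4. ] M [ 0.04 -0.04  0.03] grip 35.0 j6 1.0 6.1
7721
```

View pics/l.png

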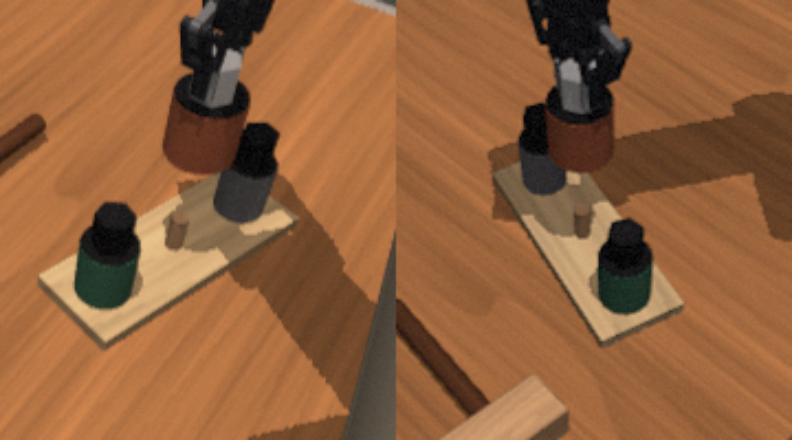

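Call:
play_rows([
  [0.1, 0.4, 0, 0, 0, 0, -1],
  [0.2, 0.75, 0, 0, 0, -0.2, -1],
  [0.24, 0.9, 0, 0, 0, -0.2, -1],
  [0.24, 0.9, 0, 0, 0, -0.2, -1],
  [0.24, 0.9, 0, 0, 0, -0.2, -1],
  [0.24, 0.9, 0, 0, 0, -0.2, -1],
  [0.24, 0.9, 0, 0, 0, -0.18, -1],
  [0.24, 0.9, 0, 0, 0, 0, -1],
])

```text
time_s: 6.92
eef_pos: [522.8, 59.3, 235.9]
ee_rot: [0.0, 0.994, -0.109, -0.001]
force: [1.4, -0.5, -2.8]
grip_width: 0.415
```

Call:
play_rows([
  [0.24, 0.9, 0, 0, 0, 0, -1],
  [0.24, 0.9, 0, 0, 0, 0, -1],
  [0.24, 0.9, 0, 0, 0, 0, -1],
  [0.24, 0.9, -0.2, 0, 0, 0, -1],
  [0.24, 0.85, -0.3, 0, 0, 0, -1],
  [0.18, 0.6, -0.3, 0, 0, 0, -1],
  [0, 0, -0.2, 0, 0, 0, -1],
  [0, 0, 0, 0, 0, 0, -1],
])

```text
time_s: 7.58
eef_pos: [577.0, 260.1, 193.1]
ee_rot: [0.001, 0.994, -0.108, -0.003]
force: [-0.4, -1.6, -4.5]
grip_width: 0.415
```

Call:
play_rows([
  [0, 0, 0, 0, 0, 0, -1],
  [0, 0, 0, 0, 0, 0, -1],
  [0, 0, 0, 0, 0, 0, -1],
])

```text
time_s: 7.83
eef_pos: [578.4, 258.4, 197.5]
ee_rot: [-0.0, 0.994, -0.109, 0.001]
force: [0.0, -0.6, -3.8]
grip_width: 0.415
```

```bash
cat > dr.py <<'E'
from h import *
from scipy.optimize import least_squares
import st
x0,y0,z0=st.s["eef_pos"]
Q=[]
for n in("scene","side"):
    c=capture(n);P=cloud(c);k=c["pixels"].astype(int)
    m=(k[...,0]>k[...,2]*1.5)&(k[...,0]<150)&(np.hypot(P[...,0]-x0,P[...,1]-y0)<50)&(P[...,2]>z0-70)&(P[...,2]<z0-12)
    q=P[m]; Q.append(q)
    r=least_squares(lambda p:np.hypot(q[:,0]-p[0],q[:,1]-p[1])-36,[x0,y0],loss="soft_l1"); print(n,len(q),r.x.round(2),"res",np.median(abs(r.fun)).round(2),"zmin",np.percentile(q[:,2],2).round(1))
q=np.vstack(Q)
f=lambda p:np.hypot(q[:,0]-p[0]-p[2]*(q[:,2]-z0+40),q[:,1]-p[1]-p[3]*(q[:,2]-z0+40))-36
r=least_squares(f,[x0,y0,0,0],loss="soft_l1");print("both",r.x.round(3))
E
python3 dr.py
```

```text
[578.4  258.43 197.45] jaw 77.47 tilt [0.0013 0.0002] F [ 0.  -0.6 -3.8] M [0.05 0.01 0.  ] grip 35.3 j6 2.03 7.8333
scene 541 [576.76 258.77] res 0.29 zmin 128.5
side 790 [577.77 257.56] res 0.34 zmin 128.9
both [5.77429e+02 2.57792e+02 4.00000e-03 1.30000e-02]
```

Run:
```python
from h import *
for n in("scene","side"):
    d=np.load(n+".npz");P=d["P"]
    r=np.hypot(P[...,0]-577,P[...,1]-263)
    for z0,z1 in((85,92),(32.5,39.5)):
        q=P[(P[...,2]>z0)&(P[...,2]<z1)&(r<42)]; print(n,z0,len(q),((q.min(0)+q.max(0))/2).round(1),np.ptp(q,axis=0).round(1))
    q=P[(abs(P[...,2]-24)<5)&(r<200)][:,:2].astype(np.float32); print(cv2.minAreaRect(q))
```

```text
scene 85 106 [578.  263.6  87.5] [22.  22.3  4.9]
scene 32.5 436 [577.6 263.3  35.9] [66.4 67.3  6.8]
((577.189453125, 263.3099365234375), (239.68492126464844, 241.28038024902344), 86.03596496582031)
side 85 126 [575.3 262.9  87.8] [22.2 23.9  5.6]
side 32.5 487 [576.  262.3  36. ] [67.3 67.8  6.9]
((576.7442626953125, 262.01483154296875), (240.00437927246094, 241.05686950683594), 86.10128021240234)
```

Call:
play_rows([
  [-0.01, 0.06, -0.1, 0, 0, 0, -1],
  [0, 0.058, -0.2, 0, 0, 0, -1],
  [0, 0, -0.2, 0, 0, 0, -1],
  [0, 0, -0.15, 0, 0, 0, -1],
  [0, 0, -0.05, 0, 0, 0, -1],
  [0, 0, 0, 0, 0, 0, -1],
  [0, 0, 0, 0, 0, 0, -1],
  [0, 0, 0, 0, 0, 0, -1],
])

```text
time_s: 8.6
eef_pos: [577.8, 264.1, 168.9]
ee_rot: [-0.0, 0.994, -0.108, 0.0]
force: [-0.3, -0.0, -3.5]
grip_width: 0.415
```

```bash
python3 dr.py
```

```text
[577.85 264.08 168.86] jaw 77.54 tilt [0.0007 0.0002] F [-0.3 -0.  -3.5] M [ 0.   -0.01  0.01] grip 35.3 j6 2.03 8.6
scene 491 [576.16 264.44] res 0.34 zmin 100.5
side 725 [577.23 263.06] res 0.34 zmin 100.7
both [5.76883e+02 2.63335e+02 4.00000e-03 1.30000e-02]
```

Call:
play_rows([
  [0, -0.02, -0.05, 0, 0, 0, -1],
  [0, 0, -0.05, 0, 0, 0, -1],
  [0, 0, -0.05, 0, 0, 0, -1],
  [0, 0, -0.05, 0, 0, 0, -1],
  [0, 0, -0.05, 0, 0, 0, -1],
  [0, 0, -0.05, 0, 0, 0, -1],
  [0, 0, 0, 0, 0, 0, -1],
  [0, 0, 0, 0, 0, 0, -1],
])

```text
time_s: 9.37
eef_pos: [577.6, 263.3, 156.4]
ee_rot: [0.0, 0.994, -0.108, -0.0]
force: [-0.3, 0.4, -3.7]
grip_width: 0.42
```

```bash
python3 st.py
```

```text
[577.63 263.25 156.36] jaw 77.55 tilt [-0.0002 -0.    ] F [-0.3  0.4 -3.7] M [-0.05  0.   -0.04] grip 35.7 j6 2.03 9.3667
```

Underside near 81 mm with no side contact. Continuing slowly onto the pilot.

Call:
play_rows([
  [0, 0, -0.04, 0, 0, 0, -1],
  [0, 0, -0.04, 0, 0, 0, -1],
  [0, 0, -0.04, 0, 0, 0, -1],
  [0, 0, -0.04, 0, 0, 0, -1],
  [0, 0, 0, 0, 0, 0, -1],
  [0, 0, 0, 0, 0, 0, -1],
])

```text
time_s: 9.87
eef_pos: [577.6, 263.3, 150.0]
ee_rot: [0.0, 0.994, -0.108, -0.0]
force: [0.7, 0.0, -4.0]
grip_width: 0.415
```

```bash
python3 st.py
```

```text
[577.61 263.25 149.98] jaw 77.54 tilt [-0.0002 -0.    ] F [ 0.7  0.  -4. ] M [ 0.01  0.03 -0.06] grip 35.2 j6 2.03 9.8667
```

Call:
play_rows([
  [0, 0, -0.04, 0, 0, 0, -1],
  [0, 0, -0.04, 0, 0, 0, -1],
  [0, 0, -0.04, 0, 0, 0, -1],
  [0, 0, -0.04, 0, 0, 0, -1],
  [0, 0, -0.03, 0, 0, 0, -1],
  [0, 0, 0, 0, 0, 0, -1],
  [0, 0, 0, 0, 0, 0, -1],
])

```text
time_s: 10.45
eef_pos: [577.7, 263.2, 142.4]
ee_rot: [0.0, 0.994, -0.108, -0.0]
force: [0.2, -0.1, -3.7]
grip_width: 0.411
```

Call:
play_rows([
  [0, 0, -0.03, 0, 0, 0, -1],
  [0, 0, -0.03, 0, 0, 0, -1],
  [0, 0, 0, 0, 0, 0, -1],
  [0, 0, 0, 0, 0, 0, -1],
])

```text
time_s: 10.78
eef_pos: [577.6, 263.2, 140.0]
ee_rot: [0.0, 0.994, -0.108, -0.0]
force: [0.5, 0.2, -3.2]
grip_width: 0.411
```

```bash
python3 st.py
```

```text
[577.63 263.24 140.02] jaw 77.55 tilt [-0.0001 -0.    ] F [ 0.5  0.2 -3.2] M [ 0.07  0.01 -0.03] grip 34.9 j6 2.03 10.7833
```

Call:
play_rows([
  [0, 0, -0.03, 0, 0, 0, -1],
  [0, 0, -0.03, 0, 0, 0, -1],
  [0, 0, 0, 0, 0, 0, -1],
])

```text
time_s: 11.03
eef_pos: [577.6, 263.2, 137.4]
ee_rot: [0.0, 0.994, -0.108, -0.0]
force: [0.1, -0.3, -4.2]
grip_width: 0.417
```

Call:
play_rows([
  [0, 0, -0.03, 0, 0, 0, -1],
  [0, 0, -0.03, 0, 0, 0, -1],
  [0, 0, 0, 0, 0, 0, -1],
])

```text
time_s: 11.28
eef_pos: [577.6, 263.2, 135.0]
ee_rot: [0.0, 0.994, -0.108, -0.0]
force: [-0.5, -0.1, -3.2]
grip_width: 0.414
```

```bash
python3 st.py
```

```text
[577.55 263.24 134.98] jaw 77.55 tilt [-0.0004 -0.0001] F [-0.5 -0.1 -3.2] M [-0.01  0.03  0.06] grip 35.2 j6 2.03 11.2833
```

Call:
play_rows([
  [0, 0, -0.06, 0, 0, 0, -1],
  [0, 0, -0.06, 0, 0, 0, -1],
  [0, 0, -0.06, 0, 0, 0, -1],
  [0, 0, -0.06, 0, 0, 0, -1],
  [0, 0, 0, 0, 0, 0, -1],
])

```text
time_s: 11.7
eef_pos: [577.4, 263.2, 124.9]
ee_rot: [0.0, 0.994, -0.108, -0.001]
force: [0.3, -1.0, -2.8]
grip_width: 0.413
```

Call:
play_rows([
  [0, 0, -0.06, 0, 0, 0, -1],
  [0, 0, -0.06, 0, 0, 0, -1],
  [0, 0, -0.06, 0, 0, 0, -1],
  [0, 0, -0.04, 0, 0, 0, -1],
  [0, 0, -0.03, 0, 0, 0, -1],
  [0, 0, 0, 0, 0, 0, -1],
])

```text
time_s: 12.2
eef_pos: [577.5, 263.2, 115.4]
ee_rot: [0.0, 0.994, -0.108, -0.0]
force: [-0.2, -0.5, -4.2]
grip_width: 0.412
```

```bash
python3 dr.py
```

```text
[577.54 263.25 115.37] jaw 77.55 tilt [-0.0005 -0.0001] F [-0.2 -0.5 -4.2] M [-0.01  0.04 -0.06] grip 35.0 j6 2.03 12.2
scene 416 [575.84 263.63] res 0.31 zmin 46.9
side 611 [576.9  262.16] res 0.34 zmin 46.9
both [5.76566e+02 2.62467e+02 4.00000e-03 1.40000e-02]
```

Underside about 40 mm, so roughly 4 mm remain. Going down 1 mm at a time.

Call:
play_rows([
  [0, 0, -0.025, 0, 0, 0, -1],
  [0, 0, -0.025, 0, 0, 0, -1],
  [0, 0, 0, 0, 0, 0, -1],
  [0, 0, 0, 0, 0, 0, -1],
])

```text
time_s: 12.63
eef_pos: [577.6, 263.2, 113.6]
ee_rot: [0.0, 0.994, -0.108, -0.0]
force: [0.8, 1.4, -3.4]
grip_width: 0.413
```

Call:
play_rows([
  [0, 0, -0.025, 0, 0, 0, -1],
  [0, 0, 0, 0, 0, 0, -1],
  [0, 0, 0, 0, 0, 0, -1],
])

```text
time_s: 12.88
eef_pos: [577.7, 263.3, 112.6]
ee_rot: [-0.0, 0.994, -0.108, -0.0]
force: [-0.4, -0.1, -4.2]
grip_width: 0.416
```

Call:
play_rows([
  [0, 0, -0.025, 0, 0, 0, -1],
  [0, 0, 0, 0, 0, 0, -1],
  [0, 0, 0, 0, 0, 0, -1],
])

```text
time_s: 13.13
eef_pos: [577.7, 263.3, 111.7]
ee_rot: [0.0, 0.994, -0.108, 0.0]
force: [0.2, 0.4, -4.1]
grip_width: 0.413
```

Call:
play_rows([
  [0, 0, -0.02, 0, 0, 0, -1],
  [0, 0, 0, 0, 0, 0, -1],
  [0, 0, 0, 0, 0, 0, -1],
])

```text
time_s: 13.38
eef_pos: [577.8, 263.2, 111.5]
ee_rot: [-0.0, 0.994, -0.108, 0.0]
force: [-2.1, -1.6, 2.6]
grip_width: 0.418
```

Call:
play_rows([
  [0, 0, -0.02, 0, 0, 0, -1],
  [0, 0, 0, 0, 0, 0, -1],
  [0, 0, 0, 0, 0, 0, -1],
])

```text
time_s: 13.63
eef_pos: [577.9, 263.2, 111.5]
ee_rot: [-0.0, 0.994, -0.108, 0.001]
force: [-3.9, -3.3, 8.0]
grip_width: 0.416
```

Call:
play_rows([
  [0, 0, 0.01, 0, 0, 0, -1],
  [0, 0, 0, 0, 0, 0, -0.1],
  [0, 0, 0, 0, 0, 0, 0.1],
  [0, 0, 0, 0, 0, 0, 0.4],
  [0, 0, 0, 0, 0, 0, 1],
  [0, 0, 0, 0, 0, 0, 1],
  [0, 0, 0, 0, 0, 0, 1],
  [0, 0, 0, 0, 0, 0, 1],
])

```text
time_s: 14.3
eef_pos: [577.7, 263.3, 110.4]
ee_rot: [-0.0, 0.994, -0.108, -0.0]
force: [-0.5, 0.2, 0.1]
grip_width: 1.0
```

Call:
play_rows([
  [0, 0, 0, 0, 0, 0, 1],
  [0, 0, 0.2, 0, 0, 0, 1],
  [0, 0, 0.4, 0, 0, 0, 1],
  [0, 0, 0.7, 0, 0, 0, 1],
  [0, 0, 0.8, 0, 0, 0, 1],
  [0, 0, 0.8, 0, 0, 0, 1],
  [0, 0, 0.5, 0, 0, 0, 1],
  [0, 0, 0, 0, 0, 0, 1],
])

```text
time_s: 14.97
eef_pos: [578.9, 263.7, 252.5]
ee_rot: [-0.002, 0.994, -0.108, 0.004]
force: [0.0, -0.3, -0.8]
grip_width: 1.002
```

Call:
play_rows([
  [0, 0, 0, 0, 0, 0, 1],
  [0, 0, 0, 0, 0, 0, 1],
  [0, 0, 0, 0, 0, 0, 1],
  [0, 0, 0, 0, 0, 0, 1],
  [0, 0, 0, 0, 0, 0, 1],
  [0, 0, 0, 0, 0, 0, 1],
])

```text
time_s: 15.47
eef_pos: [577.6, 263.2, 246.0]
ee_rot: [0.0, 0.994, -0.108, -0.0]
force: [-0.7, 0.9, -0.2]
grip_width: 1.006
```

Run:
```python
from h import *
import st
x,y=577.5,263.2
for n in("scene","side"):
    c=capture(n);P=cloud(c);save(c,n+"_end.png")
    r=np.hypot(P[...,0]-x,P[...,1]-y)
    for lo,hi,R0 in((140,153,24),(100,114,34)):
        q=P[(P[...,2]>lo)&(P[...,2]<hi)&(r<R0)]; print(n,len(q),"z med",np.median(q[:,2]).round(1),((q.min(0)+q.max(0))/2).round(1)) if len(q) else 0
```

```text
[577.58 263.22 245.98] jaw 77.54 tilt [-0.0008 -0.0002] F [-0.7  0.9 -0.2] M [-0.04  0.06  0.03] grip 85.5 j6 2.03 15.4667
scene 355 z med 146.3 [576.7 263.2 144.8]
scene 532 z med 106.5 [580.2 263.4 107.5]
side 405 z med 146.8 [576.5 262.5 144.9]
side 579 z med 107.1 [577.2 263.4 108.6]
```

View pics/scene_end.png

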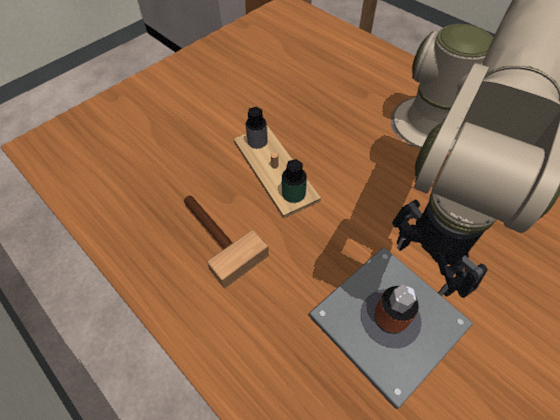

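The picture shows the drum upright and seated at pixel (398,310), with the gripper clear of it. The hub top is at about 146.5 mm, against 147 expected. The other drums and the mallet are where they were.

```bash
python3 -c "
from rig import order; print(order.finish_job())"
```

```text
the job is handed in; nothing more can be done
None
```

The big red-brown drum is off the middle peg, fully home on the sander spindle and released, and the job is handed in at about 15.5 s. No verdict was reported.

- **Meshing:** I measured the hub flats (about 24.6°) and the tooth gaps (about 17.5°) with the wrist camera and turned the drum about 7° while carrying it. It slid over the teeth with no measurable resistance, so I did not need to rock it.
- **Seating:** It met the flange at the predicted height. The most I pressed was about 12 N.
- **Last checks:**
  - The hub top stands at 146.3 to 146.8 mm (147 expected).
  - The hub is on the spindle axis within about 1 mm in both fixed cameras.
  - The last picture shows the other two drums and the mallet where they were, and the gripper is open and clear.
- **Disagreement:** The cameras differed by 1 to 2 mm on positions, within their calibration. Nothing failed.

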